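# Block a heater stage in its transport case

## Task

The white heater stage is in its open grey transport case with a gap left on either side of it. Take the two foam blocking pieces from the sloping stand and put the thick black one in the wide gap and the thin pink one in the narrow gap, each standing upright with its tab up and pushed fully down to the case floor, so that the stage is blocked in and cannot slide about. Do not force the pieces in, leave the stage flat on the floor of its case and do not disturb the bottle, the jar or the button box.

Things in the scene. Friction and masses are not known exactly. Their poses are not given: they have to be found in the camera images.
- case: Grey open transport case, fixed. Outside 144 (x) x 219 (y) x 66 mm high; walls and floor 6 mm, so inside 132 x 207 mm, 60 deep. Origin at the centre of its underside on the bench, z up, x away from the robot. The stage leaves a gap about 58 mm wide at the +y end (wide gap) and about 38 mm at the -y end (narrow gap); both run across the whole 132 mm.
- stage_center (a point): White heater stage, dark top plate, loose in the case, 0.95 kg; slides if pushed. Body 95 (x) x 110 (y) x 58 mm high, this point at its centre; a bar handle stands out 30 mm from its -x face. Axes as the case's. The gaps lie between its +y and -y faces (55 mm from this point) and the case's end walls; its y in the case varies by 2 mm.
- wide_block_center (a point): Stiff black foam piece, about 100 g. Body 52 mm thick (y) x 120 long (x) x 64 high (z), lower long edges rounded 8 mm; centred on top a grip tab 16 thick (y) x 60 long (x) x 38 high. Point: mid length and thickness, 51 mm above the underside, 13 mm below the tab's foot; z points out of the tab. Starts in either bay of the stand, leaning 30 degrees, tab towards the robot. Half a turn about z is the same.
- narrow_block_center (a point): Stiff pink foam piece, about 65 g. Body 32 mm thick (y) x 120 long (x) x 64 high (z), lower long edges rounded 8 mm; centred on top a grip tab 16 thick (y) x 60 long (x) x 38 high. Point: mid length and thickness, 51 mm above the underside, 13 mm below the tab's foot; z points out of the tab. Starts in either bay of the stand, leaning 30 degrees, tab towards the robot. Half a turn about z is the same.
- stand: Aluminium sloping stand, fixed, 150 x 200 mm. Origin on the bench under its centre, z up, x away from the robot. Its plate rises at 30 degrees towards +x, 50 mm high above the origin; a 30 mm stop at the low end, 18 mm ribs and two bays at y = +50 and -50 mm. In each bay a piece rests with its underside on the plate; it comes out square to the plate.
- bottle: Bystander: amber bottle, 60 mm across, 140 mm high, loose. Origin at the centre of its underside.
- jar: Bystander: white jar with blue lid, 68 mm across, 75 mm high, loose. Origin at the centre of its underside.
- button_box: Bystander: white box with three push-button caps, 60 (x) x 120 (y) x 43 mm high, loose. Origin at the centre of its underside.
Not all that is in view belongs to the job. Leave any purple look-alike of the part that bears wide_block_center alone.

How it is judged:
By the outcome, as a careful person would: the job done as asked, in the order asked, and still so for the second after the job is handed in, with the robot touching nothing.
It also fails if it takes over 64 s, if anything falls off the work surface, if the arm or the gripper's body presses on something with over 40 N, if the wrist force passes 120 N, or if a joint passes its speed limit or range.

## Robot

A 6-joint arm with a two-finger parallel gripper is mounted at the origin on the work surface. World frame = base frame: x ahead of the robot, y to its left, z up, the work surface at z = 0. Lengths are in mm, angles in rad, forces in N, time in s.
With the tool pointing down it reaches from about 350 to 775 mm from the base axis. Payload 7.3 kg.
Tool frame: the origin (TCP) lies at the very end of the fingers, on their centre line; the grasp point (between the pads) lies 19 mm behind it; x points along the fingers, z is the direction in which the jaws open and shut, and the axes are right-handed (so a half turn about x gives the same grasp; the last joint's range is limited). The gripper opens to 92 mm and grips with 3 to 60 N. Pads are 19 mm wide; open, the fingers measure 130 mm over their backs; the gripper's body (75 mm by 190 mm) begins 47 mm behind the grasp point.
Start: joints at [1.138, 0.342, 1.524, -0, 1.275, -0.146], TCP at [148.499, 503.58, 226.741] pointing down, gripper open.
Joint ranges: [-2.53, 2.53], [-0.77, 2.02], [0.04, 2.7], [-1, 4.14], [0.28, 2.66], [-3.11, 3.11]. Speed limits (rad/s): [2.57, 2.57, 3.14, 3.14, 3.14, 3.14].

## Interface

Orientations are given as [roll, pitch, yaw] about the fixed x, y, z axes, in that order (R = Rz(yaw) Ry(pitch) Rx(roll)).
In Python, from plant import * gives the robot as it stands.
- The arm moves only by the tool carry_out, never from a script. Its argument "rows" is a list of rows, each a list of 4 numbers: the shift along the world's x, y, z in mm, then the turn about the world's z in degrees. In form: [[x, y, z, twist], ...]. A call has 1 to 20 rows; each row is the pose to reach, as a shift and turn from the pose measured when the call began; what a row does not reach only later rows make up. A row lasts 1/12 s, in which the tool goes at most 41.7 mm and 7.16 degrees, less where a joint would pass 70% of its speed; a pose out of reach is approached as far as the arm can. A call with a gripper value outside its range is refused whole. "hand" is the finger opening in mm, from 0 to 91.8, set as the call begins (left out, the last holds). The fingers move at their own pace and stop on an object; the grip force is fixed at half the most. Time passes only in rows, so rows that repeat a pose let the fingers close. It gives the time, the measured TCP pose, the force and the opening at its end, in the units of the state.
- get_obs(): the state, without advancing time (a new reading comes with each control period).
- capture(name): name is "scene" or "top" or "wrist"; returns the picture (384x512x3 uint8, red, green, blue); there is no depth.
- camera_info(name): a dict with "camera_matrix" (3x3 intrinsics, pixels), "pose" (4x4, takes a point from camera to world coordinates); the wrist camera has in their place "mount" (4x4, takes a point from camera to tool coordinates, whose origin is the TCP and whose axes are the tool frame's). Camera axes: x right, y down, z forward; pixel columns grow to the right and rows downward; lengths in mm; the calibration is good to about 2 mm. The wrist camera is an equidistant fisheye: a pixel r from the principal point sees the ray r / f radians off the axis. A picture is of the moment at which its call begins: read the wrist's pose just before it. camera_info takes no time and is no camera call.
- close_job(): hands the job in, once; it reports no verdict.
The state is a dict: "time": time; "joint_positions": joint angles; "dq": joint speeds; "tau": joint torques, N m; "tool_pos": TCP position; "tcp_rot": TCP orientation; "contact_force": force on the tool from outside, world axes, zero at the start; "moment": the same for the moment, N m; "grip_width": finger opening in mm.
Only numpy, scipy, OpenCV 4.12 (cv2) and the standard library are available. Lean on these libraries where they do the work, as an engineer would, in place of code of your own. Each camera call takes 0.05 s, during which the arm holds its last target. There are 200 camera calls.

## Working session

There is one attempt and no reset: what is moved stays moved. The work goes in short steps, Python scripts to look and compute and a tool call to move; the robot and the scene stay as the last step left them, time stands still between calls to the robot, and variables do not carry over. Pictures are saved under pics/ and viewed, about 8 in all and at most 12, crops included, and the job is handed in when it is done.

Besides the shell and the picture viewer there is one more tool, called after "Call:" by a JSON object that holds its "name" and its "arguments". carry_out: Moves the arm, as the interface text tells. Its arguments: {"type":"object","properties":{"rows":{"type":"array"},"hand":{"type":"number"}},"required":["rows"]}

```bash
mkdir -p pics; ls; python3 - <<'E'
from plant import *
import cv2
o=get_obs();print(o)
for n in ("scene","top"):
    im=capture(n);cv2.imwrite(f"pics/{n}0.png",cv2.resize(im[:,:,::-1],(800,600),interpolation=cv2.INTER_CUBIC))
    cv2.imwrite(f"pics/{n}raw.png",im[:,:,::-1])
    c=camera_info(n);print(n,c)
print(camera_info("wrist"))
E
```

```text
pics
{'time': 0.0, 'joint_positions': array([ 1.13800404e+00,  3.42725596e-01,  1.52498557e+00,  1.14360417e-05,
        1.27537359e+00, -1.46016186e-01]), 'dq': array([ 3.63631271e-04, -6.92586689e-04,  1.16487227e-03,  1.27376638e-03,
        1.40681974e-03,  6.42529022e-05]), 'tau': array([-8.28740008e-05, -4.31245816e+01, -2.44216669e+01,  7.17364135e-02,
        5.59779222e-02, -1.17519794e-04]), 'tool_pos': array([148.32273125, 503.2115594 , 226.05443554]), 'tcp_rot': array([ 2.98824754,  1.56930419, -2.01092088]), 'contact_force': array([-1.15358361,  0.7053443 , -0.24371987]), 'moment': array([-0.0975025 ,  0.04427283, -0.03487973]), 'grip_width': 91.66556338635613}
scene {'camera_matrix': array([[410.37728407,   0.        , 258.4212252 ],
       [  0.        , 410.37728407, 192.66632594],
       [  0.        ,   0.        ,   1.        ]]), 'pose': array([[ 8.53976554e-01,  2.72308235e-01, -4.43364715e-01,
         1.20554653e+03],
       [ 5.19992567e-01, -4.76490192e-01,  7.08918068e-01,
        -9.60179531e+02],
       [-1.82147101e-02, -8.35945765e-01, -5.48509710e-01,
 
[... 462 characters left out ...]
01],
       [ 1.12111361e-02, -1.97740298e-01, -9.80190331e-01,
         1.50002835e+03],
       [ 0.00000000e+00,  0.00000000e+00,  0.00000000e+00,
         1.00000000e+00]])}
{'camera_matrix': array([[297.31863964,   0.        , 253.82382572],
       [  0.        , 297.31863964, 195.4769429 ],
       [  0.        ,   0.        ,   1.        ]]), 'mount': array([[-3.56447660e-04, -2.95187149e-01,  9.55439386e-01,
        -1.57636079e+02],
       [-4.25859148e-04, -9.55439315e-01, -2.95187286e-01,
         8.09404148e+01],
       [ 9.99999846e-01, -5.12101420e-04,  2.14855961e-04,
        -3.11877416e-01],
       [ 0.00000000e+00,  0.00000000e+00,  0.00000000e+00,
         1.00000000e+00]])}
```

View pics/top0.png

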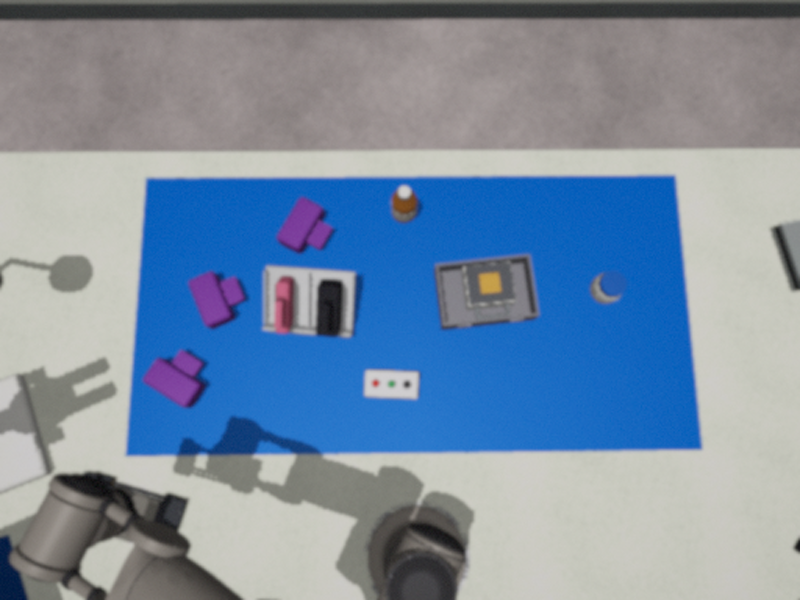

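View pics/scene0.png

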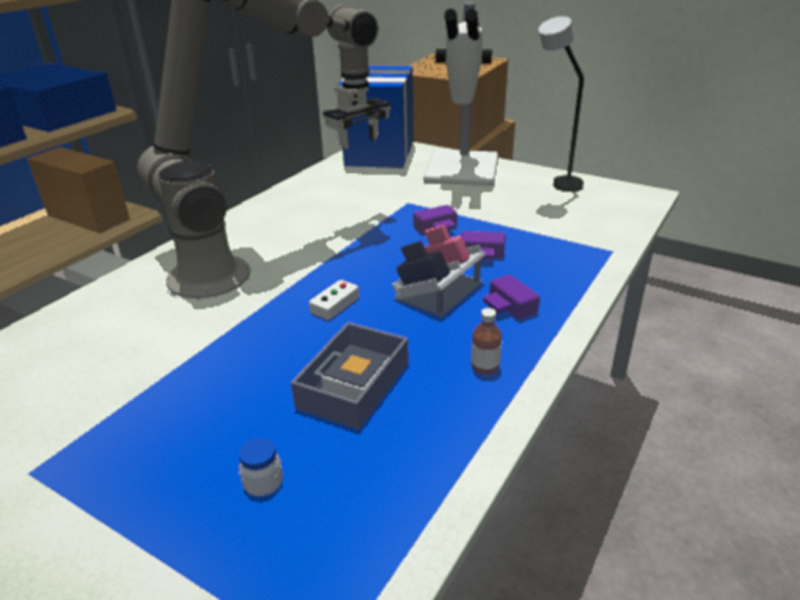

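```bash
cat > h.py <<'E'
from plant import *
import numpy as np, cv2
from scipy.spatial.transform import Rotation as Ro
def ray(n,u,v,P=None):
    c=camera_info(n);K=c["camera_matrix"];d=np.array([(u-K[0,2])/K[0,0],(v-K[1,2])/K[1,1]])
    if n=="wrist":
        r=np.hypot(*d);d=np.r_[d*np.sin(r)/r,np.cos(r)];T=P@c["mount"]
    else: d=np.r_[d,1];T=c["pose"]
    return T[:3,3],T[:3,:3]@d
def pt(n,u,v,z,P=None):
    o,d=ray(n,u,v,P);return (o+d*(z-o[2])/d[2])[:2]
def proj(n,X,P=None):
    c=camera_info(n);K=c["camera_matrix"];T=P@c["mount"] if n=="wrist" else c["pose"]
    X=np.atleast_2d(X);q=(X-T[:3,3])@T[:3,:3]
    if n=="wrist":
        s=np.hypot(q[:,0],q[:,1]);a=np.arctan2(s,q[:,2])/s;d=q[:,:2]*a[:,None]
    else: d=q[:,:2]/q[:,2:]
    return d*K[0,0]+K[:2,2]
def tool():
    o=get_obs();T=np.eye(4);T[:3,:3]=Ro.from_euler("xyz",o["tcp_rot"]).as_matrix();T[:3,3]=o["tool_pos"];return T
E
python3 - <<'E'
from h import *
np.set_printoptions(precision=2,suppress=True)
T=tool();print(T)
s=.64
C=np.array([pt("top",u*s,v*s,66) for u,v in [(435,263),(532,255),(540,318),(442,328)]])
print("case",C,C.mean(0));e=C[0]-C[1]+C[3]-C[2];print(np.degrees(np.arctan2(e[1],e[0]))-90)
S=np.array([pt("top",u*s,v*s,z) for (u,v),z in zip([(264,266),(357,271),(353,337),(262,330)],[100,100,30,30])])
print("stand",S,S.mean(0));e=S[0]-S[1]+S[3]-S[2];print(np.degrees(np.arctan2(e[1],e[0]))-90)
for n,u,v,z in [("bottle",404,213,0),("jar",605,298,0),("box",391,385,43)]: print(n,pt("top",u*s,v*s,z))
E
```

```text
[[ -0.    -0.96   0.28 148.37]
 [ -0.     0.28   0.96 503.24]
 [ -1.     0.    -0.   226.11]
 [  0.     0.     0.     1.  ]]
case [[ 641.67  -50.23]
 [ 658.77 -272.89]
 [ 512.59 -283.72]
 [ 491.93  -62.97]] [ 576.24 -167.45]
4.867286624377016
stand [[629.32 331.36]
 [616.26 125.24]
 [478.32 138.21]
 [496.33 345.84]] [555.06 235.16]
-4.2945713958252725
bottle [783.54  18.56]
jar [ 569.71 -455.06]
box [368.06  52.03]
```

Call:
{"name": "carry_out", "arguments": {"hand": 50, "rows": [[0,0,40,0],[387,-268,80,12],[387,-268,80,12],[387,-268,80,12],[387,-268,80,12],[387,-268,80,12],[387,-268,80,12],[387,-268,80,12],[387,-268,80,12],[387,-268,80,12],[387,-268,80,12],[387,-268,80,12],[387,-268,80,12],[387,-268,80,12],[387,-268,80,12],[387,-268,80,12],[387,-268,80,12],[387,-268,80,12]]}}

```text
time: 1.6
tool_pos: [534.3, 236.2, 306.3]
tcp_rot: [2.919, 1.57, -1.869]
contact_force: [-0.3, 0.7, -0.1]
grip_width: 50.3
```

```bash
python3 - <<'E'
from h import *
np.set_printoptions(precision=2,suppress=True)
T=tool();np.save("T1.npy",T);im=capture("wrist");print(T,get_obs()["time"],get_obs()["contact_force"])
cv2.imwrite("pics/w1raw.png",im[:,:,::-1]);cv2.imwrite("pics/w1.png",cv2.resize(im[:,:,::-1],(800,600),interpolation=cv2.INTER_CUBIC))
E
```

```text
[[ -0.    -1.     0.08 534.34]
 [ -0.     0.08   1.   236.24]
 [ -1.     0.    -0.   306.32]
 [  0.     0.     0.     1.  ]] 1.65 [0.03 0.64 0.67]
```

View pics/w1.png

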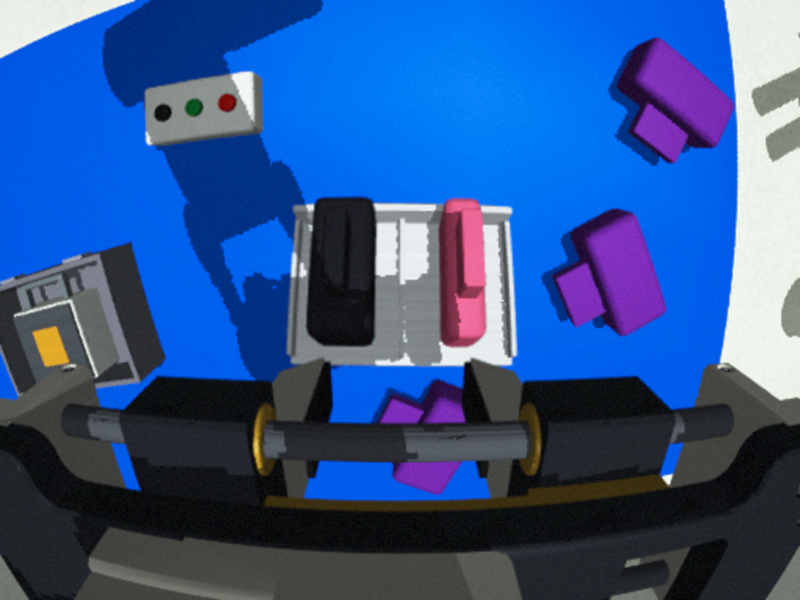

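```bash
python3 - <<'E'
import cv2,numpy as np
im=cv2.imread("pics/w1raw.png")[122:240,178:334]
im=(255*(im/255.)**.5).astype(np.uint8)
cv2.imwrite("pics/w1c.png",cv2.resize(im,None,fx=5,fy=5,interpolation=cv2.INTER_CUBIC))
E
```

```text
(no output)
```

View pics/w1c.png

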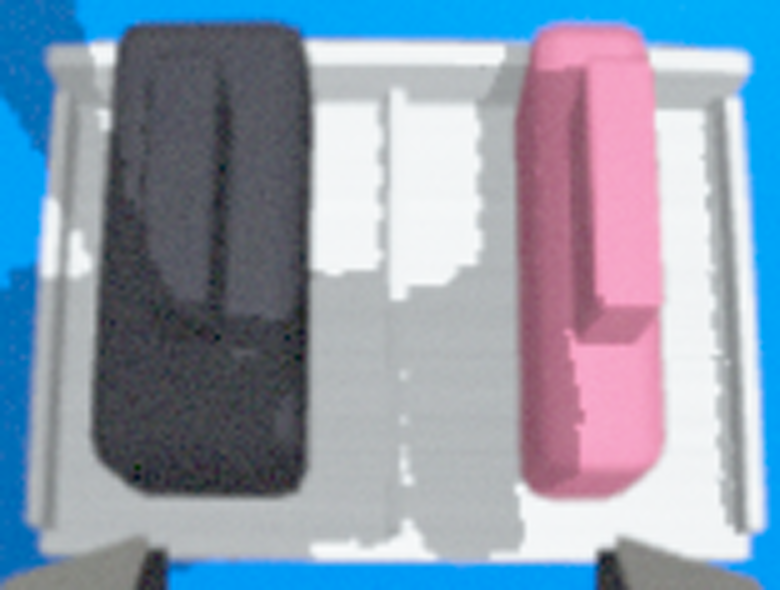

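```bash
cat > blk.py <<'E'
from h import *
from scipy.optimize import least_squares
def pose(p): # p: x,y,z of underside centre, yaw deg
    return Ro.from_euler("zy",[p[3],-30],degrees=True).as_matrix()
def corners(p,w,kind):
    R=pose(p)
    if kind=="tab": L=[[a,b,102] for a,b in ((-30,-8),(-30,8),(30,8),(30,-8))]+[[30,8,64],[30,-8,64]]
    else: L=[[a,b,64] for a,b in ((-60,-w/2),(-60,w/2),(60,w/2),(60,-w/2))]
    return np.array(L)@R.T+p[:3]
E
python3 - <<'E'
from blk import *
np.set_printoptions(precision=1,suppress=True)
T=np.load("T1.npy")
raw=lambda a:np.array(a,float)/5+[178,122]
tab=raw([(583,62),(648,60),(660,305),(597,305),(648,340),(580,342)])
f=lambda p:(proj("wrist",corners(p,32,"tab"),T)-tab).ravel()
r=least_squares(f,[555,285,60,-4]);p=r.x;print(p,r.fun.reshape(-1,2))
im=cv2.imread("pics/w1raw.png");im=(255*(im/255.)**.5).astype(np.uint8);big=cv2.resize(im[122:240,178:334],None,fx=5,fy=5,interpolation=cv2.INTER_CUBIC)
yv=pose(p)[:,1];q=p.copy();q[:3]-=100*yv
print("black",q)
for b,w,col in ((p,32,(0,255,0)),(q,52,(0,255,255))):
    for k in("tab","body"):
        u=((proj("wrist",corners(b,w,k),T)-[178,122])*5)
        cv2.polylines(big,[np.round(u[:4]).astype(int)],True,col,1)
cv2.imwrite("pics/w1o.png",big)
E
```

```text
[567.4 294.4  36.9  -3.2] [[-0.1 -0. ]
 [ 0.1  0.3]
 [ 1.1 -0.5]
 [-0.2 -0.3]
 [-1.   0.4]
 [ 0.1  0.2]]
black [562.6 194.5  34.1  -3.2]
```

View pics/w1o.png

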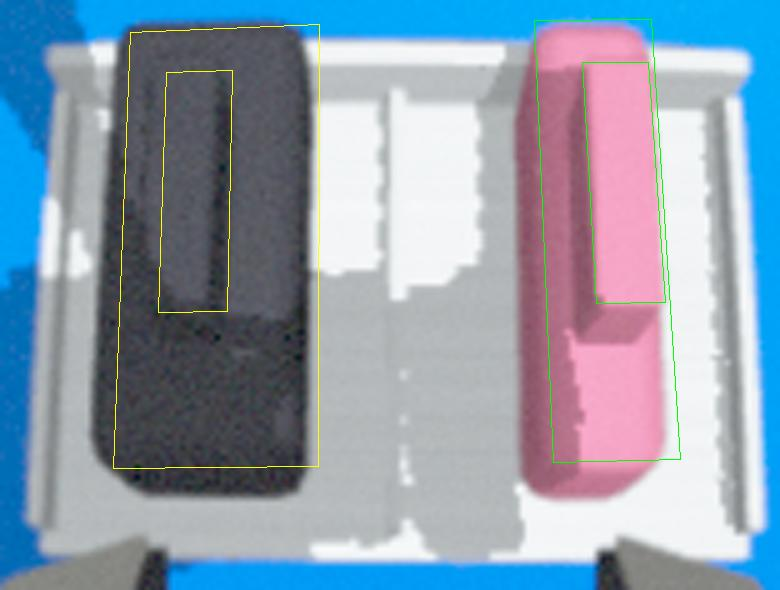

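```bash
sed -i 's/"zy"/"ZY"/' blk.py
python3 - <<'E'
from blk import *
np.set_printoptions(precision=1,suppress=True)
T=np.load("T1.npy")
raw=lambda a:np.array(a,float)/5+[178,122]
tab=raw([(583,62),(648,60),(660,305),(597,305),(648,340),(580,342)])
f=lambda p:(proj("wrist",corners(p,32,"tab"),T)-tab).ravel()
r=least_squares(f,[555,285,60,-4]);p=r.x;print(p,r.fun.reshape(-1,2))
im=cv2.imread("pics/w1raw.png");im=(255*(im/255.)**.5).astype(np.uint8);big=cv2.resize(im[122:240,178:334],None,fx=5,fy=5,interpolation=cv2.INTER_CUBIC)
yv=pose(p)[:,1];q=p.copy();q[:3]-=100*yv
print("black",q)
for b,w,col in ((p,32,(0,255,0)),(q,52,(0,255,255))):
    R=pose(b);g=np.array(b[:3])+R@[0,0,89];print("grasp pt",g,"TCP z",g[2]-19)
    for k in("tab","body"):
        u=((proj("wrist",corners(b,w,k),T)-[178,122])*5);print(u[:4])
        cv2.polylines(big,[np.round(u[:4]).astype(int)],True,col,1)
cv2.imwrite("pics/w1o.png",big)
E
```

```text
[567.4 292.1  36.5  -2.7] [[-0.3  0. ]
 [-0.2  0.3]
 [ 1.5 -0.6]
 [ 0.3 -0.3]
 [-1.3  0.4]
 [-0.2  0.3]]
black [562.6 192.2  36.5  -2.7]
grasp pt [523.  294.2 113.6] TCP z 94.61234214558444
[[581.4  62.1]
 [647.1  61.6]
 [667.5 302. ]
 [598.4 303.6]]
[[528.3  20.1]
 [645.2  19.4]
 [680.3 457.9]
 [553.4 462.1]]
grasp pt [518.2 194.4 113.6] TCP z 94.61234214558444
[[163.6  73.9]
 [229.8  71. ]
 [228.1 313.3]
 [158.5 315.5]]
[[122.2  33.7]
 [312.9  25.2]
 [318.6 468.6]
 [110.9 473. ]]
```

View pics/w1o.png

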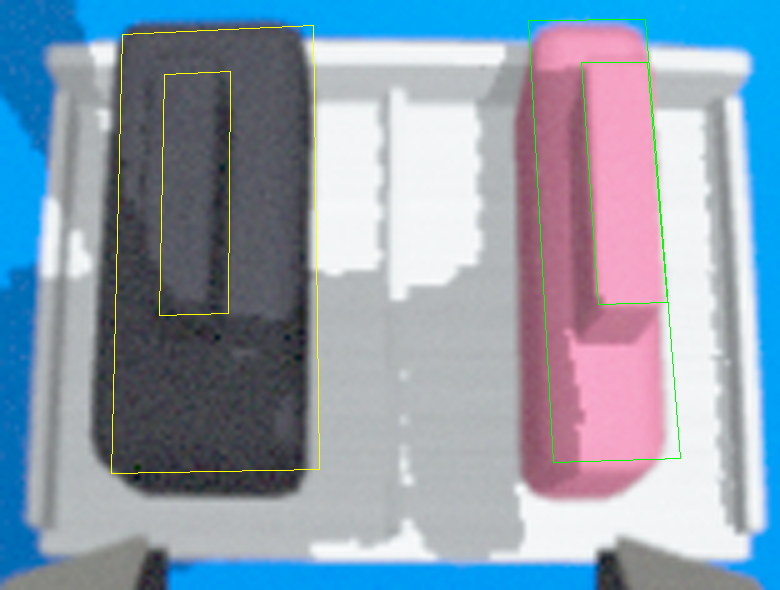

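```bash
python3 - <<'E'
from blk import *
np.set_printoptions(precision=1,suppress=True)
T=np.load("T1.npy")
for u,v,zs in [(48,45,(30,37)),(748,50,(30,37)),(40,550,(87,93,97)),(750,558,(87,93,97))]:
    print([pt("wrist",u/5+178,v/5+122,z,T) for z in zs])
im=cv2.imread("pics/sceneraw.png");im=(255*(im/255.)**.5).astype(np.uint8)
x0,y0,s=240,130,8
big=cv2.resize(im[y0:y0+75,x0:x0+80],None,fx=s,fy=s,interpolation=cv2.INTER_CUBIC)
for b,w,col in (([567.4,292.1,36.5,-4.5],32,(0,255,0)),([562.6,191,36.5,-4.5],52,(0,255,255))):
    b=np.array(b)
    for k in("tab","body"):
        u=((proj("scene",corners(b,w,k))-[x0,y0])*s)
        cv2.polylines(big,[np.round(u[:4]).astype(int)],True,col,1)
cv2.imwrite("pics/s1o.png",big)
E
```

```text
[array([480.4, 141.9]), array([480. , 143.5])]
[array([497.2, 348.4]), array([496.5, 346.7])]
[array([616.3, 133.6]), array([613.7, 135.3]), array([611.9, 136.5])]
[array([634.1, 334. ]), array([631.3, 332.5]), array([629.3, 331.6])]
```

View pics/s1o.png

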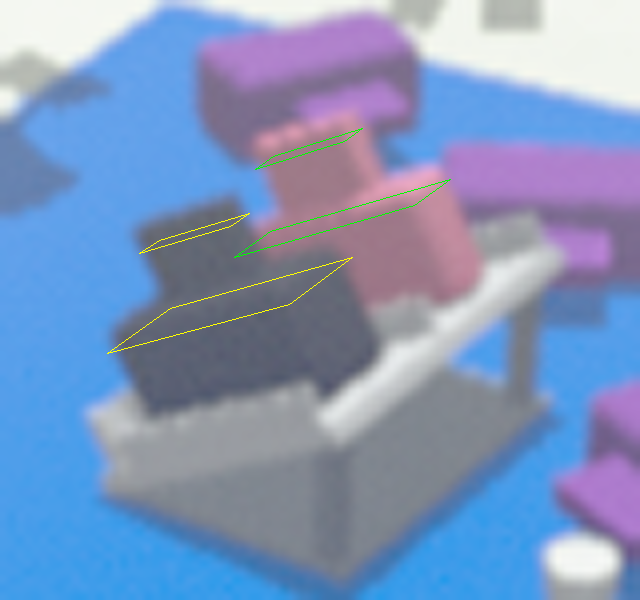

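```bash
python3 - <<'E'
from blk import *
np.set_printoptions(precision=1,suppress=True)
T=np.load("T1.npy")
raw=lambda a:np.array(a,float)/5+[178,122]
tab=raw([(583,62),(648,60),(660,305),(597,305),(648,340),(580,342)])
sc=np.array([[308,130]])/8+[240,130]
scb=np.array([[190,218]])/8+[240,130]
def f(p):
    c=corners(p,32,"tab");return np.r_[(proj("wrist",c,T)-tab).ravel(),2*(proj("scene",c[:4].mean(0))-sc).ravel()]
r=least_squares(f,[555,285,60,-4]);p=r.x;print(p,r.fun.reshape(-1,2))
r2=least_squares(lambda p:f(np.r_[p,-5.]),[555,285,60]);print(r2.x,r2.cost,r.cost,r2.fun.reshape(-1,2)); p=np.r_[r2.x,-5]
# black: tab end/top features
yv=pose(p)[:,1];q=p.copy();q[:3]-=101*yv
for b in (p,q):
    R=pose(b);g=b[:3]+R@[0,0,89];print("grasp",g,"TCPz",g[2]-19)
print("black scene resid",proj("scene",corners(q,52,"tab")[:4].mean(0))-scb)
print(((proj("wrist",corners(q,52,"tab"),T)-[178,122])*5))
print(((proj("wrist",corners(q,52,"b"),T)-[178,122])*5))
E
```

```text
[565.7 290.9  45.   -2.9] [[-0.3 -0.8]
 [ 0.2 -0.4]
 [ 1.9 -0.1]
 [ 0.3  0.2]
 [-1.1  1. ]
 [-0.3  0.9]
 [-1.4  1.1]]
[565.6 289.6  44.8] 8.02187344828515 5.327090462523503 [[ 1.  -1. ]
 [ 1.4 -0.1]
 [ 1.5  0.1]
 [-0.1 -0.1]
 [-2.   1.2]
 [-1.2  0.6]
 [-1.3  1. ]]
grasp [521.2 293.5 121.9] TCPz 102.91735696348755
grasp [512.4 192.8 121.9] TCPz 102.91735696348755
black scene resid [[-1.1 -0.3]]
[[155.1  52.4]
 [223.   52. ]
 [211.5 299.9]
 [140.  299.4]
 [227.7 341.2]
 [163.2 340.6]]
[[114.8  11.3]
 [310.   10. ]
 [298.3 463.2]
 [ 85.4 459.7]]
```

Call:
{"name": "carry_out", "arguments": {"hand": 50, "rows": [[-22,-43,-20,0],[-22,-43,-55,0],[-22,-43,-90,0],[-22,-43,-125,0],[-22,-43,-155,0],[-22,-43,-175,0],[-22,-43,-185,0],[-22,-43,-191,0],[-22,-43,-191,0],[-22,-43,-191,0]]}}

```text
time: 2.48
tool_pos: [513.1, 193.6, 116.5]
tcp_rot: [-1.908, 1.569, -0.413]
contact_force: [-0.2, -0.2, 0.6]
grip_width: 50.1
```

```bash
python3 - <<'E'
from h import *
np.set_printoptions(precision=2,suppress=True)
T=tool();np.save("T2.npy",T);im=capture("wrist");print(T[:3,3],get_obs()["contact_force"])
cv2.imwrite("pics/w2raw.png",im[:,:,::-1]);c=im[170:350,120:390,::-1];c=(255*(c/255.)**.5).astype(np.uint8)
cv2.imwrite("pics/w2.png",cv2.resize(c,None,fx=2.9,fy=2.9,interpolation=cv2.INTER_CUBIC))
E
```

```text
[513.1  193.6  116.53] [ 0.07 -0.18 -0.17]
```

View pics/w2.png

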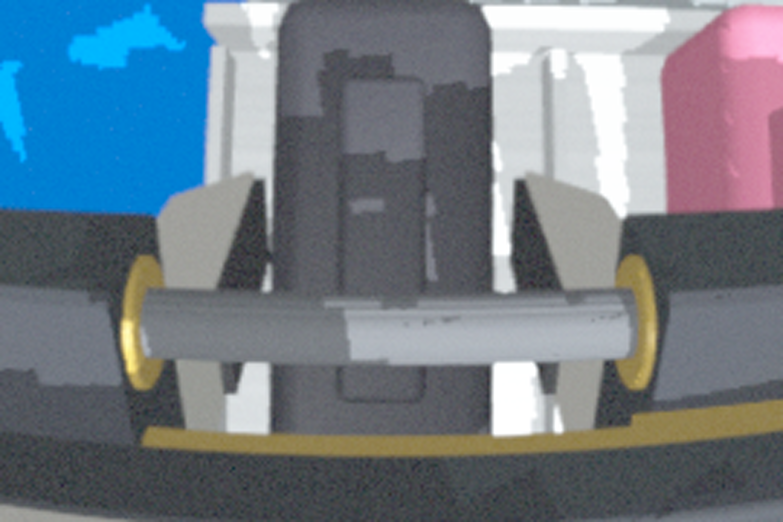

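Call:
{"name": "carry_out", "arguments": {"rows": [[0,0,-3,0],[0,0,-5,0],[0,0,-5,0]]}}

```text
time: 2.78
tool_pos: [513.5, 193.6, 112.2]
tcp_rot: [-1.621, 1.567, -0.126]
contact_force: [0.7, 0.4, 0.6]
grip_width: 50.2
```

Call:
{"name": "carry_out", "arguments": {"rows": [[0,0,-2,0],[0,0,-3,0],[0,0,-3,0]]}}

```text
time: 3.03
tool_pos: [513.4, 193.6, 109.0]
tcp_rot: [-1.669, 1.568, -0.173]
contact_force: [-0.7, -0.2, -1.0]
grip_width: 50.4
```

Call:
{"name": "carry_out", "arguments": {"hand": 8, "rows": [[0,0,-2,0],[0,0,-2,0],[0,0,-2,0],[0,0,-2,0],[0,0,-2,0],[0,0,-2,0],[0,0,-2,0],[0,0,-2,0],[0,0,-2,0],[0,0,-2,0]]}}

```text
time: 3.87
tool_pos: [513.5, 193.5, 107.0]
tcp_rot: [-1.658, 1.568, -0.162]
contact_force: [-0.4, 0.0, 0.4]
grip_width: 15.8
```

Call:
{"name": "carry_out", "arguments": {"rows": [[-6,0,10,0],[-15,1,26,0],[-26,2,45,0],[-38,3,66,0],[-38,3,90,0],[-30,-15,105,2],[-15,-45,105,4],[0,-80,105,6],[10,-115,105,8],[17,-140,105,10],[17,-153,90,10],[17,-153,60,10],[17,-153,35,10],[17,-153,15,10],[17,-153,3,10],[17,-153,-4,10],[17,-153,-4,10],[17,-153,-4,10]]}}

```text
time: 5.37
tool_pos: [530.5, 40.7, 103.7]
tcp_rot: [-1.64, 1.567, 0.03]
contact_force: [0.2, 1.1, -0.5]
grip_width: 15.7
```

Call:
{"name": "carry_out", "arguments": {"rows": [[0,0,-2,0],[0,0,-5,0],[0,0,-5,0]]}}

```text
time: 5.62
tool_pos: [530.6, 40.7, 99.0]
tcp_rot: [-1.657, 1.567, 0.013]
contact_force: [-0.6, -0.2, -0.8]
grip_width: 15.7
```

Call:
{"name": "carry_out", "arguments": {"rows": [[0,0,-2,0],[0,0,-4,0],[0,0,-4,0]]}}

```text
time: 5.87
tool_pos: [530.4, 40.8, 94.7]
tcp_rot: [-1.64, 1.567, 0.031]
contact_force: [0.3, -0.2, -1.3]
grip_width: 15.7
```

Call:
{"name": "carry_out", "arguments": {"rows": [[0,0,-2,0],[0,0,-4,0],[0,0,-4,0]]}}

```text
time: 6.12
tool_pos: [530.2, 40.8, 90.2]
tcp_rot: [-1.616, 1.568, 0.054]
contact_force: [0.5, -0.5, -0.9]
grip_width: 15.9
```

```bash
python3 - <<'E'
from h import *
o=get_obs();print(o["contact_force"],o["moment"])
im=capture("scene");c=im[110:240,170:345,::-1];c=(255*(c/255.)**.6).astype(np.uint8)
cv2.imwrite("pics/s2.png",cv2.resize(c,None,fx=4.5,fy=4.5,interpolation=cv2.INTER_CUBIC))
E
```

```text
[ 0.50571519 -0.49636141 -0.92570734] [ 0.01423846  0.05534344 -0.04913248]
```

View pics/s2.png

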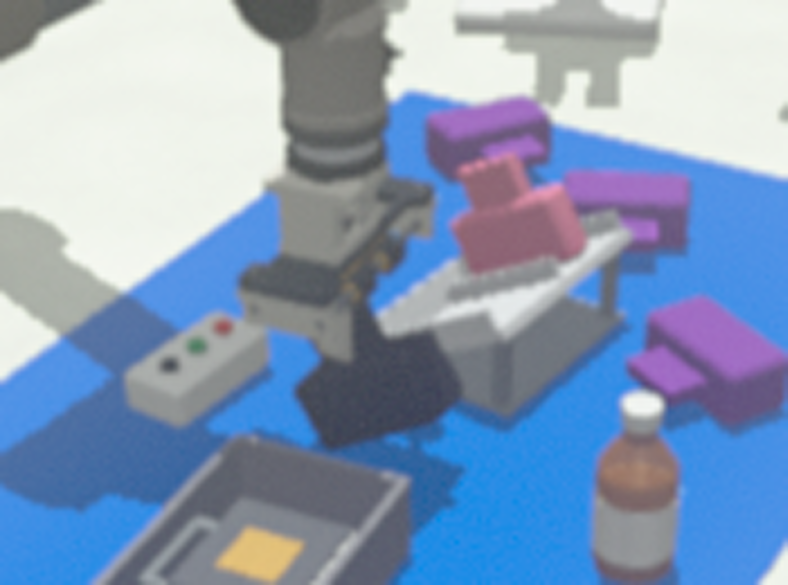

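Call:
{"name": "carry_out", "arguments": {"rows": [[0,0,-2,0],[0,0,-3,0],[0,0,-3,0]]}}

```text
time: 6.42
tool_pos: [530.0, 40.8, 87.1]
tcp_rot: [-1.599, 1.568, 0.071]
contact_force: [0.4, -0.3, -1.0]
grip_width: 15.9
```

Call:
{"name": "carry_out", "arguments": {"rows": [[0,0,-2,0],[0,0,-3,0],[0,0,-3,0]]}}

```text
time: 6.67
tool_pos: [530.4, 40.8, 84.8]
tcp_rot: [-1.637, 1.567, 0.033]
contact_force: [-1.1, -0.1, 6.0]
grip_width: 15.9
```

Call:
{"name": "carry_out", "arguments": {"rows": [[4,0,-1,0],[9,1,-2,0],[13,1,-3,0],[18,2,-4,0],[22,2,-5,0],[27,2,-7,0],[27,2,-7,0]]}}

```text
time: 7.25
tool_pos: [558.0, 43.2, 78.3]
tcp_rot: [-1.453, 1.567, 0.217]
contact_force: [-1.8, 1.9, 6.2]
grip_width: 15.8
```

Call:
{"name": "carry_out", "arguments": {"rows": [[4,0,-2,0],[8,1,-4,0],[12,1,-6,0],[16,1,-8,0],[20,2,-10,0],[24,2,-12,0],[24,2,-12,0]]}}

```text
time: 7.83
tool_pos: [582.1, 45.4, 66.2]
tcp_rot: [-1.3, 1.567, 0.37]
contact_force: [-0.0, 1.5, 4.5]
grip_width: 15.7
```

Call:
{"name": "carry_out", "arguments": {"rows": [[0,0,-1,0],[0,0,-2,0],[0,0,-2,0]]}}

```text
time: 8.08
tool_pos: [583.4, 45.6, 65.4]
tcp_rot: [-1.438, 1.564, 0.231]
contact_force: [-0.1, 0.8, 7.6]
grip_width: 15.6
```

Call:
{"name": "carry_out", "arguments": {"hand": 45, "rows": [[0,0,1,0],[0,0,2,0],[0,0,3,0],[0,0,4,0],[0,0,4,0],[0,0,4,0],[0,0,30,0],[0,0,60,0],[-10,-35,90,0],[-20,-70,115,0],[-30,-100,140,0],[-35,-130,165,0],[-40,-160,190,0],[-40,-190,215,0],[-40,-213,225,0],[-40,-213,225,0],[-40,-213,225,0],[-40,-213,225,0]]}}

```text
time: 9.58
tool_pos: [542.9, -166.7, 289.4]
tcp_rot: [-1.174, 1.565, 0.496]
contact_force: [0.6, -0.3, -0.4]
grip_width: 45.0
```

```bash
python3 - <<'E'
from h import *
np.set_printoptions(precision=3,suppress=True)
T=tool();np.save("T3.npy",T);im=capture("wrist")[:,:,::-1];print(T,get_obs()["time"],get_obs()["contact_force"])
cv2.imwrite("pics/w3raw.png",im)
f=lambda c:(255*(c/255.)**.6).astype(np.uint8)
C=T[:3,3]; c0=proj("wrist",np.array([[576,-167,66]]),T)[0];print(c0)
# left: case crop x4
x0=int(c0[0])-90;y0=int(c0[1])-65
cr=cv2.resize(f(im[y0:y0+130,x0:x0+195]),None,fx=4.1,fy=4.1,interpolation=cv2.INTER_CUBIC);print(x0,y0,cr.shape)
cv2.imwrite("pics/w3.png",cr)
E
```

```text
[[   0.005   -0.995   -0.098  542.947]
 [   0.003   -0.098    0.995 -166.706]
 [  -1.      -0.006    0.002  289.404]
 [   0.       0.       0.       1.   ]] 9.6333 [-0.323  0.513 -0.195]
[250.704 191.736]
160 126 (533, 799, 3)
```

View pics/w3.png

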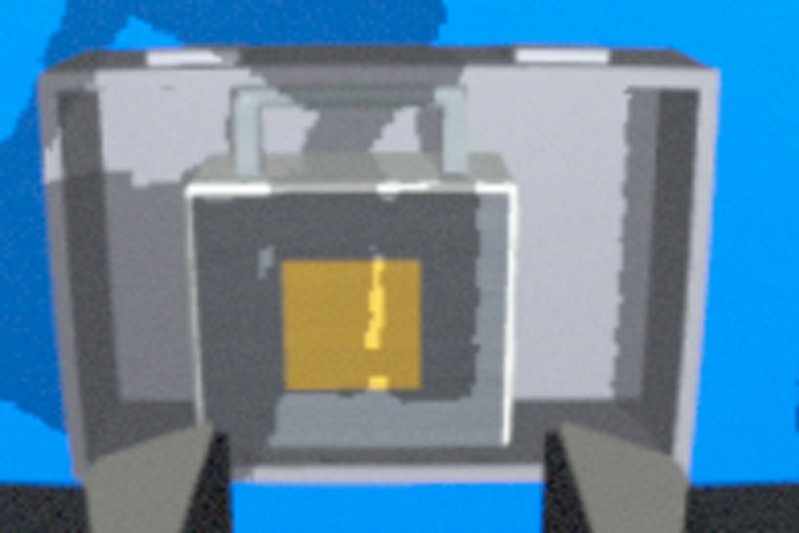

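```bash
python3 - <<'E'
from h import *
np.set_printoptions(precision=1,suppress=True)
T=np.load("T3.npy")
g=lambda u,v,z:pt("wrist",u/4.1+160-.4,v/4.1+126-.4,z,T)
ang=lambda a,b:np.degrees(np.arctan2(*(b-a)[::-1]))
OL=[g(40,75,66),g(72,475,66)];OR=[g(718,70,66),g(690,475,66)]
IL=[g(59,92,66),g(90,462,66)];IR=[g(699,90,66),g(672,465,66)]
SL=[g(187,187,64),g(200,440,64)];SR=[g(517,187,64),g(510,440,64)]
for n,a in zip("OL OR IL IR SL SR".split(),(OL,OR,IL,IR,SL,SR)): print(n,a[0],a[1],ang(*a))
F=[g(80,478,66),g(688,478,66)];N=[g(45,70,66),g(718,68,66)];print("far",F,ang(*F)-90,"near",N,ang(*N)-90)
yaw=np.radians(5.2);ex=np.array([np.cos(yaw),np.sin(yaw)]);ey=np.array([-ex[1],ex[0]])
c=lambda L:np.mean([q@ey for q in L])
v=[c(a) for a in (OL,IL,SL,SR,IR,OR)];print(v,np.diff(v))
print("x near/far",[q@ex for q in N],[q@ex for q in F])
print("block placed at",np.array([583.4,45.6])@ex)
E
```

```text
OL [ 520.7 -280.1] [ 661.5 -266.6] 5.498414983292212
OR [498.  -63.5] [640.2 -48.1] 6.1766320587123635
IL [ 525.8 -273.5] [ 655.5 -260. ] 5.954293166766456
IR [505.2 -68.9] [636.7 -55.5] 5.79679852536469
SL [ 554.1 -229.9] [ 643.4 -221.2] 5.569892884591876
SR [ 543.8 -123.6] [ 632.7 -114.2] 6.006224989698345
far [array([ 662.4, -263.6]), array([641.4, -48.6])] 5.563059183944205 near [array([ 518.9, -278.5]), array([497.3, -63.6])] 5.74922426769983
[np.float64(-325.8025948554482), np.float64(-319.15737016072336), np.float64(-278.87806253407143), np.float64(-171.73146209584203), np.float64(-113.69336556140112), np.float64(-107.15969250354158)] [  6.6  40.3 107.1  58.    6.5]
x near/far [np.float64(491.5670935965773), np.float64(489.49661495063856)] [np.float64(635.742664098389), np.float64(634.373809693578)]
block placed at 585.1318038095758
```

```bash
cat > sil.py <<'E'
from h import *
from scipy.optimize import minimize
def fit(im,T,w,p0,mask):
    def hull(p,kind):
        L=[[a,b,c] for a in(-60,60) for b in(-w/2,w/2) for c in((8,64))]+[[a,b,0] for a in(-60,60) for b in(-w/2+8,w/2-8)] if kind else [[a,b,c] for a in(-30,30) for b in(-8,8) for c in(64,102)]
        X=np.array(L)@Ro.from_euler("z",p[2],degrees=True).as_matrix().T+[p[0],p[1],0]
        return cv2.convexHull(np.round(proj("wrist",X,T)*16).astype(np.int32))
    def draw(p):
        m=np.zeros(im.shape[:2],np.uint8)
        for k in(0,1): cv2.fillConvexPoly(m,hull(p,k),1,shift=4)
        return m>0
    cost=lambda p:1-(draw(p)&mask).sum()/(draw(p)|mask).sum()
    r=minimize(cost,p0,method="Nelder-Mead",options=dict(initial_simplex=np.array([p0,np.add(p0,[8,0,0]),np.add(p0,[0,8,0]),np.add(p0,[0,0,4])])))
    return r.x,r.fun,draw(r.x)
E
python3 - <<'E'
from sil import *
T=np.load("T3.npy");im=cv2.imread("pics/w3raw.png")
c=proj("wrist",np.array([[580,45,40]]),T)[0];print(c)
m=(im.max(2)<75)
n,lab,st,_=cv2.connectedComponentsWithStats(m.astype(np.uint8));l=lab[int(c[1]),int(c[0])];print(l,st[l])
x,f,d=fit(im,T,52,[580,45,5],lab==l);print(x,f)
b=im.copy();b[lab==l]=(0,255,0);cs,_=cv2.findContours(d.astype(np.uint8),0,2);cv2.drawContours(b,cs,-1,(0,0,255),1)
cv2.imwrite("pics/w3s.png",cv2.resize(b[int(c[1])-70:int(c[1])+110,int(c[0])-70:512],None,fx=4,fy=4)[:600,:800])
E
```

```text
[386.77263147 202.32349551]
17 [    0   148   512   236 54268]
[584.66756562  46.64896748   6.04670465] 0.9358100681468454
```

Call:
{"name": "carry_out", "arguments": {"rows": [[-23,40,0,0],[-23,80,0,0],[-23,120,0,0],[-23,160,0,0],[-23,195,0,0],[-23,212,0,0],[-23,212,0,0],[-23,212,0,0]]}}

```text
time: 10.3
tool_pos: [519.3, 47.5, 288.6]
tcp_rot: [-0.999, 1.566, 0.675]
contact_force: [-0.6, -0.3, 1.0]
grip_width: 45.2
```

```bash
python3 - <<'E'
from sil import *
T=tool();np.save("T4.npy",T);im=capture("wrist")[:,:,::-1].copy();cv2.imwrite("pics/w4raw.png",im);print(T[:3,3])
c=proj("wrist",np.array([[580,45,60]]),T)[0];print(c)
hsv=cv2.cvtColor(im,cv2.COLOR_BGR2HSV);m=(im.max(2)<75);m[:, :190]=0;m[:,325:]=0;m[245:]=0
n,lab,st,_=cv2.connectedComponentsWithStats(m.astype(np.uint8));l=lab[int(c[1]),int(c[0])];print(l,st[l])
x,f,d=fit(im,T,52,[580,45,5],lab==l);print(x,f)
b=im.copy();b=(255*(b/255.)**.6).astype(np.uint8);b[::2][(lab==l)[::2]]=(0,255,0);cs,_=cv2.findContours(d.astype(np.uint8),0,2);cv2.drawContours(b,cs,-1,(0,0,255),1)
cv2.imwrite("pics/w4s.png",cv2.resize(b[100:250,160:360],None,fx=4,fy=4))
E
```

```text
[519.32680317  47.53293448 288.60179121]
[246.99261983 209.82106253]
2 [ 229  161   37   84 2956]
[580.97252985  45.97752052   6.78359622] 0.14910765687967764
```

```bash
python3 - <<'E'
from sil import *
T=np.load("T4.npy");im=cv2.imread("pics/w4raw.png")
for k in range(236,275,3): print(k,"".join("#" if v<75 else "." for v in im[k,200:310].max(1)))
for thr in (65,80,95):
    m=(im.max(2)<thr);m[:, :217]=0;m[:,290:]=0;m[258:]=0
    n,lab,st,_=cv2.connectedComponentsWithStats(m.astype(np.uint8));l=lab[209,247]
    x,f,d=fit(im,T,52,[580,45,5],lab==l);print(thr,st[l],x,f)
E
```

```text
236 .........######................##################################............................######...........
239 ........#######................##################################............................#######..........
242 .......#########...............##################################............................########.........
245 ......##########................###############################..............................#########........
248 .....###########.............................................................................##########.......
251 ....############.............................................................................###########......
254 ...#############............................................................................#############.....
257 ..###############...........................................................................##############....
260 ..###############...........................................................................###############...
263 ################.............................................................................###############..
266 ###############...............................................................................###############.
269 ###############...............................................................................################
272 ##############################################################################################################
65 [ 229  162   37   85 2996] [581.00951407  45.98393993   6.71381182] 0.13759355210132407
80 [ 229  161   37   86 3038] [580.9213905   46.00071285   6.6510851 ] 0.12550374208405302
95 [ 229  161   38   87 3062] [581.0162555   45.84355174   6.90257505] 0.12087281079529144
```

```bash
python3 - <<'E'
from sil import *
T=np.load("T4.npy");im=cv2.imread("pics/w4raw.png")
m=(im.max(2)<85);m[:, :217]=0;m[:,290:]=0;m[258:]=0
n,lab,st,_=cv2.connectedComponentsWithStats(m.astype(np.uint8));M=lab==lab[209,247]
x,f,d=fit(im,T,52,[580,45,5],M)
for k in range(154,254,4): 
    a=np.where(M[k])[0];b=np.where(d[k])[0];print(k,a[[0,-1]] if len(a) else 0,b[[0,-1]] if len(b) else 0)
E
```

```text
154 0 0
158 0 0
162 [234 261] [230 265]
166 [231 264] [228 266]
170 [230 265] [227 266]
174 [229 266] [227 266]
178 [229 265] [227 266]
182 [229 265] [228 266]
186 [229 265] [228 266]
190 [229 265] [228 266]
194 [229 265] [228 266]
198 [229 265] [228 266]
202 [229 265] [228 266]
206 [229 265] [229 266]
210 [230 265] [229 266]
214 [230 265] [229 266]
218 [230 265] [229 266]
222 [230 265] [229 266]
226 [230 264] [229 266]
230 [230 264] [230 266]
234 [230 264] [230 266]
238 [231 264] [230 266]
242 [231 264] [230 266]
246 [234 262] [230 266]
250 0 [231 266]
```

Call:
{"name": "carry_out", "arguments": {"hand": 45, "rows": [[30,0,-20,0],[55,-1,-50,0],[61.5,-1.5,-85,0],[61.5,-1.5,-120,0],[61.5,-1.5,-155,0],[61.5,-1.5,-185,0],[61.5,-1.5,-205,0],[61.5,-1.5,-213,0],[61.5,-1.5,-216,0],[61.5,-1.5,-216,0],[61.5,-1.5,-216,0]]}}

```text
time: 11.27
tool_pos: [582.0, 44.4, 74.0]
tcp_rot: [-1.297, 1.564, 0.375]
contact_force: [1.3, -0.9, 0.4]
grip_width: 45.4
```

Call:
{"name": "carry_out", "arguments": {"hand": 8, "rows": [[0,0,0,0],[0,0,0,0],[0,0,0,0],[0,0,0,0],[0,0,0,0],[0,0,0,0],[0,0,0,0],[0,0,0,0]]}}

```text
time: 11.93
tool_pos: [582.1, 44.5, 74.3]
tcp_rot: [-1.309, 1.564, 0.363]
contact_force: [-0.8, 0.7, 3.3]
grip_width: 16.1
```

Call:
{"name": "carry_out", "arguments": {"rows": [[0,0,20,0],[0,0,50,0],[0,0,80,0],[0,-20,90,0],[-2,-50,95,0],[-4,-80,95,0],[-6,-110,95,0],[-7,-128,95,0],[-7.5,-135,92,0],[-7.5,-135,85,0],[-7.5,-135,80,0],[-7.5,-135,80,0],[-7.5,-135,80,0]]}}

```text
time: 13.02
tool_pos: [574.3, -89.0, 153.5]
tcp_rot: [-1.089, 1.565, 0.584]
contact_force: [-0.0, -0.2, -1.2]
grip_width: 16.3
```

```bash
python3 - <<'E'
from h import *
np.set_printoptions(precision=3,suppress=True)
T=tool();np.save("T5.npy",T);im=capture("wrist")[:,:,::-1];print(T,get_obs()["contact_force"])
cv2.imwrite("pics/w5raw.png",im)
f=lambda c:(255*(c/255.)**.55).astype(np.uint8)
cv2.imwrite("pics/w5.png",cv2.resize(f(im[90:290,90:355]),None,fx=3,fy=3,interpolation=cv2.INTER_CUBIC))
E
```

```text
[[  0.005  -0.995  -0.103 574.325]
 [  0.003  -0.103   0.995 -89.021]
 [ -1.     -0.005   0.003 153.53 ]
 [  0.      0.      0.      1.   ]] [ 0.365 -0.743 -0.244]
```

View pics/w5.png

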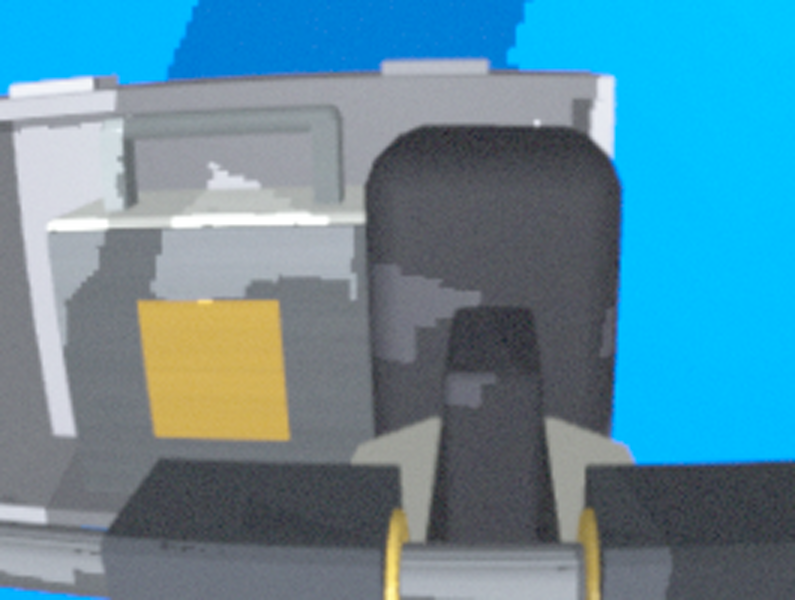

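```bash
python3 - <<'E'
from h import *
np.set_printoptions(precision=1,suppress=True)
T=np.load("T5.npy");g=lambda u,v,z:pt("wrist",u/3+90-.3,v/3+90-.3,z,T)
yaw=np.radians(5.75);ex=np.array([np.cos(yaw),np.sin(yaw)]);ey=np.array([-ex[1],ex[0]])
c=T[:2,3]
for n,a in dict(rimR_in=(592,110,66),rimR_out=(614,100,66),stageR=(365,218,64),stageL=(49,228,64),rim_near_out=(300,80,66),rim_near_in=(300,88,66),blk_bot_near=(480,127,80),blkL=(368,190,88),blkR=(621,190,88)).items():
    q=g(*a)-c; print(n,q@ex,q@ey)
E
```

```text
rimR_in -64.30971134800996 27.483420640949173
rimR_out -67.21086702444477 33.514425868080075
stageR -33.57048227904774 -35.78554905050405
stageL -32.69930228793929 -135.68090199281895
rim_near_out -73.19653041501829 -52.77139721861134
rim_near_in -70.96598580014052 -52.82958228127324
blk_bot_near -60.61148538340163 -3.0199120023992574
blkL -45.5166139590371 -31.37369022788202
blkR -45.63029588137571 32.84891635595157
```

Call:
{"name": "carry_out", "arguments": {"rows": [[0,-1.8,0,0],[0,-1.8,-5,0],[0,-1.8,-10,0],[0,-1.8,-14,0],[0,-1.8,-18,0],[0,-1.8,-21,0],[0,-1.8,-21,0]]}}

```text
time: 13.65
tool_pos: [574.2, -90.9, 132.1]
tcp_rot: [-1.023, 1.565, 0.651]
contact_force: [-0.2, -1.1, -0.7]
grip_width: 15.8
```

Call:
{"name": "carry_out", "arguments": {"rows": [[0,0,-3,0],[0,0,-6,0],[0,0,-9,0],[0,0,-12,0],[0,0,-12,0]]}}

```text
time: 14.07
tool_pos: [573.8, -90.8, 119.3]
tcp_rot: [-0.806, 1.566, 0.867]
contact_force: [1.0, 0.7, -1.6]
grip_width: 15.9
```

No contact; bottom about 45 mm above the bench, inside the gap. Continue.

Call:
{"name": "carry_out", "arguments": {"rows": [[0,0,-4,0],[0,0,-8,0],[0,0,-12,0],[0,0,-16,0],[0,0,-20,0],[0,0,-20,0]]}}

```text
time: 14.57
tool_pos: [573.2, -90.7, 98.2]
tcp_rot: [-0.449, 1.566, 1.224]
contact_force: [-0.2, 1.2, -1.0]
grip_width: 16.0
```

Call:
{"name": "carry_out", "arguments": {"rows": [[0,0,-3,0],[0,0,-6,0],[0,0,-9,0],[0,0,-12,0],[0,0,-14,0],[0,0,-14,0]]}}

```text
time: 15.07
tool_pos: [573.0, -90.6, 83.6]
tcp_rot: [-0.258, 1.566, 1.415]
contact_force: [-1.4, -0.9, -0.7]
grip_width: 15.9
```

Call:
{"name": "carry_out", "arguments": {"rows": [[0,0,-1.5,0],[0,0,-3,0],[0,0,-4,0],[0,0,-4,0]]}}

```text
time: 15.4
tool_pos: [573.0, -90.6, 80.5]
tcp_rot: [-0.381, 1.566, 1.293]
contact_force: [-2.3, 0.9, 4.6]
grip_width: 15.9
```

Call:
{"name": "carry_out", "arguments": {"rows": [[0,0,-1,0],[0,0,-1.5,0],[0,0,-1.5,0]]}}

```text
time: 15.65
tool_pos: [573.0, -90.6, 80.5]
tcp_rot: [-0.541, 1.566, 1.133]
contact_force: [-4.6, 0.8, 9.9]
grip_width: 15.9
```

Call:
{"name": "carry_out", "arguments": {"hand": 42, "rows": [[0,0,0,0],[0,0,1,0],[0,0,2,0],[0,0,3,0],[0,0,4,0],[0,0,20,0],[0,0,50,0],[0,0,85,0],[0,20,115,0],[-5,50,135,-1],[-10,90,150,-3],[-20,130,150,-5],[-30,170,150,-7],[-40,210,150,-9],[-52,250,150,-10.5],[-52,290,150,-10.5],[-52,325,150,-10.5],[-52,360,150,-10.5],[-52,383.6,150,-10.5],[-52,383.6,150,-10.5]]}}

```text
time: 17.32
tool_pos: [520.0, 297.5, 230.0]
tcp_rot: [-0.331, 1.565, 1.164]
contact_force: [-0.5, -1.2, -0.5]
grip_width: 42.2
```

```bash
python3 - <<'E'
from h import *
np.set_printoptions(precision=3,suppress=True)
T=tool();np.save("T6.npy",T);im=capture("wrist")[:,:,::-1];print(T[:3],get_obs()["time"])
cv2.imwrite("pics/w6raw.png",im)
h=cv2.cvtColor(im,cv2.COLOR_BGR2HSV);m=((h[...,0]>160)|(h[...,0]<8))&(h[...,1]>70)&(h[...,2]>60)
n,lab,st,_=cv2.connectedComponentsWithStats(m.astype(np.uint8));l=1+st[1:,4].argmax();print(st[l]);M=lab==l
for k in range(st[l][1],st[l][1]+st[l][3],6): print(k,np.where(M[k])[0][[0,-1]], end="; ")
E
```

```text
[[  0.002  -0.997   0.076 520.046]
 [  0.005   0.076   0.997 297.476]
 [ -1.     -0.002   0.005 230.01 ]] 17.3667
[ 232  149   32  112 3327]
149 [240 255]; 155 [234 262]; 161 [234 262]; 167 [234 262]; 173 [233 262]; 179 [233 262]; 185 [233 262]; 191 [233 262]; 197 [233 262]; 203 [233 262]; 209 [233 262]; 215 [233 262]; 221 [233 262]; 227 [232 262]; 233 [232 262]; 239 [232 262]; 245 [232 262]; 251 [232 262]; 257 [233 261];
```

Call:
{"name": "carry_out", "arguments": {"hand": 42, "rows": [[0.5,-6,-10,0],[0.5,-6,-40,0],[0.5,-6,-70,0],[0.5,-6,-95,0],[0.5,-6,-110,0],[0.5,-6,-116,0],[0.5,-6,-118,0],[0.5,-6,-118,0]]}}

```text
time: 18.03
tool_pos: [521.3, 288.5, 112.3]
tcp_rot: [-0.518, 1.567, 0.976]
contact_force: [-0.7, 0.3, -0.4]
grip_width: 41.8
```

Call:
{"name": "carry_out", "arguments": {"rows": [[0,0,-2,0],[0,0,-4,0],[0,0,-4,0]]}}

```text
time: 18.28
tool_pos: [521.6, 288.6, 109.0]
tcp_rot: [-0.662, 1.565, 0.831]
contact_force: [0.2, 0.5, -0.5]
grip_width: 42.0
```

Call:
{"name": "carry_out", "arguments": {"hand": 42, "rows": [[0,2.5,-1,0],[0,2.5,-1,0],[0,2.5,-1,0]]}}

```text
time: 18.53
tool_pos: [521.7, 291.3, 108.2]
tcp_rot: [-0.699, 1.565, 0.794]
contact_force: [1.0, -0.1, 0.0]
grip_width: 41.7
```

Call:
{"name": "carry_out", "arguments": {"hand": 8, "rows": [[0,0,0,0],[0,0,0,0],[0,0,0,0],[0,0,0,0],[0,0,0,0],[0,0,0,0],[0,0,0,0],[0,0,0,0],[0,0,0,0]]}}

```text
time: 19.28
tool_pos: [521.7, 291.3, 108.2]
tcp_rot: [-0.701, 1.565, 0.792]
contact_force: [0.3, 0.4, 0.2]
grip_width: 15.5
```

Call:
{"name": "carry_out", "arguments": {"rows": [[-6,0,10,0],[-15,1,26,0],[-26,2,45,0],[-38,3,66,0],[-38,3,90,0],[-30,-20,110,2],[-20,-55,110,4],[-10,-90,110,6],[0,-125,110,8],[8,-160,110,10],[8,-195,110,10],[8,-230,105,10],[8,-251,80,10],[8,-251,50,10],[8,-251,25,10],[8,-251,5,10],[8,-251,-8,10],[8,-251,-16,10],[8,-251,-16,10],[8,-251,-16,10]]}}

```text
time: 20.95
tool_pos: [529.8, 40.5, 92.8]
tcp_rot: [-0.726, 1.565, 0.942]
contact_force: [0.0, 0.6, -0.3]
grip_width: 15.6
```

Call:
{"name": "carry_out", "arguments": {"rows": [[0,0,-2,0],[0,0,-4,0],[0,0,-4,0]]}}

```text
time: 21.2
tool_pos: [530.0, 40.5, 89.3]
tcp_rot: [-0.857, 1.564, 0.811]
contact_force: [-0.5, -0.4, -1.0]
grip_width: 15.7
```

Call:
{"name": "carry_out", "arguments": {"rows": [[0,0,-1,0],[0,0,-2,0],[0,0,-2,0]]}}

```text
time: 21.45
tool_pos: [530.0, 40.6, 87.4]
tcp_rot: [-0.863, 1.564, 0.805]
contact_force: [-0.5, 0.4, -0.4]
grip_width: 15.7
```

Call:
{"name": "carry_out", "arguments": {"rows": [[0,0,-1,0],[0,0,-2,0],[0,0,-2,0]]}}

```text
time: 21.7
tool_pos: [530.3, 40.5, 86.2]
tcp_rot: [-0.976, 1.564, 0.693]
contact_force: [-1.8, -0.1, 7.2]
grip_width: 15.9
```

Call:
{"name": "carry_out", "arguments": {"rows": [[4,0,-1,0],[9,1,-2,0],[13,1,-3,0],[18,2,-4,0],[22,2,-5,0],[27,2,-7,0],[27,2,-7,0]]}}

```text
time: 22.28
tool_pos: [557.8, 43.0, 79.7]
tcp_rot: [-0.901, 1.563, 0.767]
contact_force: [-1.8, 2.2, 6.3]
grip_width: 15.8
```

Call:
{"name": "carry_out", "arguments": {"rows": [[4,0,-2,0],[8,1,-4,0],[12,1,-6,0],[16,1,-8,0],[20,2,-10,0],[24,2,-12,0],[24,2,-12,0]]}}

```text
time: 22.87
tool_pos: [581.9, 45.2, 67.5]
tcp_rot: [-0.807, 1.563, 0.86]
contact_force: [-1.1, 2.4, 4.5]
grip_width: 15.8
```

Call:
{"name": "carry_out", "arguments": {"rows": [[0,0,-1,0],[0,0,-2,0],[0,0,-2,0]]}}

```text
time: 23.12
tool_pos: [583.1, 45.4, 66.7]
tcp_rot: [-1.035, 1.56, 0.633]
contact_force: [0.5, 1.0, 7.0]
grip_width: 15.9
```

Call:
{"name": "carry_out", "arguments": {"hand": 45, "rows": [[0,0,1,0],[0,0,2,0],[0,0,3,0],[0,0,4,0],[0,0,4,0],[0,0,4,0],[0,0,30,0],[0,0,65,0],[0,0,100,0],[-10,0,135,0],[-30,0,165,0],[-50,0,195,0],[-64,0,222,0],[-64,0,222,0],[-64,0,222,0]]}}

```text
time: 24.37
tool_pos: [519.3, 45.4, 290.4]
tcp_rot: [-1.226, 1.557, 0.442]
contact_force: [0.9, 0.1, -0.4]
grip_width: 45.0
```

```bash
python3 - <<'E'
from sil import *
T=tool();np.save("T7.npy",T);im=capture("wrist")[:,:,::-1].copy();cv2.imwrite("pics/w7raw.png",im);print(T[:3].round(3),get_obs()["time"])
h=cv2.cvtColor(im,cv2.COLOR_BGR2HSV);m=((h[...,0]>160)|(h[...,0]<8))&(h[...,1]>70)&(h[...,2]>50);m[:,:200]=0;m[:,310:]=0;m[265:]=0
n,lab,st,_=cv2.connectedComponentsWithStats(m.astype(np.uint8));l=1+st[1:,4].argmax();print(st[l]);M=lab==l
x,f,d=fit(im,T,32,[580,45,5],M);print(x,f)
for k in range(st[l][1],st[l][1]+st[l][3]+5,8): b=np.where(d[k])[0];a=np.where(M[k])[0];print(k,a[[0,-1]] if len(a) else 0,b[[0,-1]] if len(b) else 0)
E
```

```text
[[ 1.30000e-02 -9.95000e-01 -9.70000e-02  5.19340e+02]
 [ 6.00000e-03 -9.70000e-02  9.95000e-01  4.53900e+01]
 [-1.00000e+00 -1.30000e-02  5.00000e-03  2.90401e+02]] 24.4167
[ 238  160   22   86 1771]
[582.46230551  47.23934382   5.98030393] 0.17551210428305397
160 [244 255] [239 260]
168 [239 259] [237 262]
176 [238 259] [237 261]
184 [238 259] [238 261]
192 [239 259] [238 261]
200 [239 259] [238 261]
208 [239 259] [238 261]
216 [239 259] [239 261]
224 [239 259] [239 261]
232 [239 259] [239 261]
240 [240 259] [239 261]
248 0 [239 261]
```

Call:
{"name": "carry_out", "arguments": {"hand": 45, "rows": [[30,0,-20,0],[55,0,-50,0],[62,0,-85,0],[62,0,-120,0],[62,0,-155,0],[62,0,-185,0],[62,0,-205,0],[62,0,-213,0],[62,0,-216,0],[62,0,-216,0],[62,0,-216,0]]}}

```text
time: 25.33
tool_pos: [581.9, 45.3, 73.5]
tcp_rot: [-1.156, 1.558, 0.512]
contact_force: [-0.1, -0.7, -0.4]
grip_width: 45.3
```

Call:
{"name": "carry_out", "arguments": {"hand": 8, "rows": [[0,0,0,0],[0,0,0,0],[0,0,0,0],[0,0,0,0],[0,0,0,0],[0,0,0,0],[0,0,0,0],[0,0,0,0]]}}

```text
time: 26.0
tool_pos: [582.0, 45.3, 73.9]
tcp_rot: [-1.18, 1.558, 0.488]
contact_force: [-0.8, 0.2, 4.7]
grip_width: 16.0
```

Call:
{"name": "carry_out", "arguments": {"rows": [[0,0,25,0],[0,0,60,0],[0,0,95,0],[0,-15,130,0],[0,-40,150,0],[1,-75,155,0],[2,-110,155,0],[3,-145,155,0],[4,-180,155,0],[5,-215,155,0],[6,-250,150,0],[6,-280,135,0],[6,-293,110,0],[6,-293,90,0],[6,-293,80,0],[6,-293,80,0],[6,-293,80,0],[6,-293,80,0]]}}

```text
time: 27.5
tool_pos: [588.9, -247.4, 155.4]
tcp_rot: [-1.319, 1.557, 0.35]
contact_force: [0.1, 1.6, 0.3]
grip_width: 15.5
```

```bash
python3 - <<'E'
from h import *
np.set_printoptions(precision=3,suppress=True)
T=tool();np.save("T8.npy",T);im=capture("wrist")[:,:,::-1];print(T,get_obs()["contact_force"])
cv2.imwrite("pics/w8raw.png",im)
f=lambda c:(255*(c/255.)**.55).astype(np.uint8)
cv2.imwrite("pics/w8.png",cv2.resize(f(im[100:290,190:430]),None,fx=3.15,fy=3.15,interpolation=cv2.INTER_CUBIC))
E
```

```text
[[   0.013   -0.995   -0.098  588.896]
 [   0.005   -0.098    0.995 -247.371]
 [  -1.      -0.014    0.004  155.437]
 [   0.       0.       0.       1.   ]] [ 0.478  0.634 -0.018]
```

View pics/w8.png

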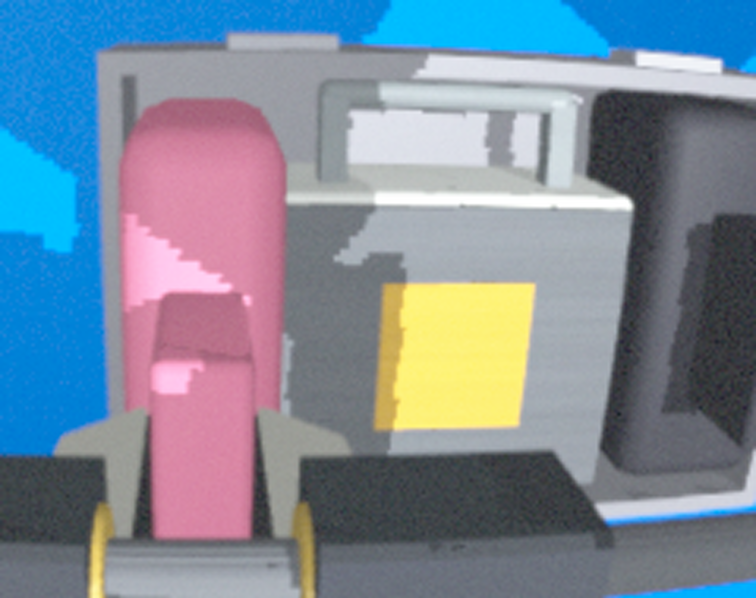

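```bash
python3 - <<'E'
from h import *
np.set_printoptions(precision=1,suppress=True)
T=np.load("T8.npy");g=lambda u,v,z:pt("wrist",u/3.15+190-.3,v/3.15+100-.3,z,T)
yaw=np.radians(5.75);ex=np.array([np.cos(yaw),np.sin(yaw)]);ey=np.array([-ex[1],ex[0]])
c=T[:2,3]
for n,a in dict(rimL_out=(97,55,66),rimL_in=(121,75,66),rimL_out2=(107,380,66),stageR=(632,205,64),stageR2=(600,440,64),rim_near_out=(200,48,66),blk_bot_near=(205,98,82),blkL=(121,180,90),blkR=(286,180,90)).items():
    q=g(*a)-c; print(n,round(q@ex,1),round(q@ey,1))
E
```

```text
rimL_out -71.2 -26.8
rimL_in -65.8 -20.6
rimL_out2 20.0 -26.8
stageR -31.8 125.6
stageR2 43.6 125.9
rim_near_out -72.7 0.1
blk_bot_near -61.0 1.3
blkL -42.1 -19.1
blkR -41.9 20.7
```

Call:
{"name": "carry_out", "arguments": {"rows": [[0,-2.3,0,0],[0,-2.3,-5,0],[0,-2.3,-10,0],[0,-2.3,-14,0],[0,-2.3,-18,0],[0,-2.3,-21,0],[0,-2.3,-21,0]]}}

```text
time: 28.13
tool_pos: [588.5, -249.5, 133.6]
tcp_rot: [-1.245, 1.557, 0.423]
contact_force: [-0.3, -0.1, -0.8]
grip_width: 15.8
```

Call:
{"name": "carry_out", "arguments": {"rows": [[0,0,-3,0],[0,0,-6,0],[0,0,-9,0],[0,0,-12,0],[0,0,-12,0]]}}

```text
time: 28.55
tool_pos: [588.2, -249.3, 120.7]
tcp_rot: [-1.168, 1.558, 0.501]
contact_force: [-0.7, -0.3, -1.0]
grip_width: 16.1
```

Call:
{"name": "carry_out", "arguments": {"rows": [[0,0,-4,0],[0,0,-8,0],[0,0,-12,0],[0,0,-16,0],[0,0,-20,0],[0,0,-20,0]]}}

```text
time: 29.05
tool_pos: [587.7, -249.0, 99.5]
tcp_rot: [-1.036, 1.559, 0.633]
contact_force: [-0.2, -0.2, -0.4]
grip_width: 16.1
```

Call:
{"name": "carry_out", "arguments": {"rows": [[0,0,-3,0],[0,0,-6,0],[0,0,-9,0],[0,0,-12,0],[0,0,-15,0],[0,0,-15,0]]}}

```text
time: 29.55
tool_pos: [587.4, -248.8, 83.7]
tcp_rot: [-0.942, 1.559, 0.726]
contact_force: [-0.3, 0.6, -1.1]
grip_width: 15.8
```

Call:
{"name": "carry_out", "arguments": {"rows": [[0,0,-1.5,0],[0,0,-3,0],[0,0,-4,0],[0,0,-4,0]]}}

```text
time: 29.88
tool_pos: [587.3, -248.8, 80.0]
tcp_rot: [-0.955, 1.559, 0.714]
contact_force: [-1.2, -0.1, 1.3]
grip_width: 16.1
```

Call:
{"name": "carry_out", "arguments": {"rows": [[0,0,-1,0],[0,0,-1.5,0],[0,0,-1.5,0]]}}

```text
time: 30.13
tool_pos: [587.3, -248.9, 80.0]
tcp_rot: [-1.014, 1.559, 0.655]
contact_force: [-4.2, 1.4, 8.1]
grip_width: 15.8
```

Call:
{"name": "carry_out", "arguments": {"hand": 42, "rows": [[0,0,0,0],[0,0,1,0],[0,0,2,0],[0,0,3,0],[0,0,4,0],[0,0,20,0],[0,0,50,0],[0,0,85,0],[0,0,120,0],[-10,20,155,0],[-25,50,185,0],[-40,80,210,0],[-40,80,210,0],[-40,80,210,0]]}}

```text
time: 31.3
tool_pos: [547.6, -167.8, 292.5]
tcp_rot: [-1.312, 1.556, 0.359]
contact_force: [-0.1, -0.8, -0.2]
grip_width: 42.2
```

```bash
python3 - <<'E'
from h import *
np.set_printoptions(precision=2,suppress=True)
T=tool();np.save("T9.npy",T);im=capture("wrist")[:,:,::-1].copy();cv2.imwrite("pics/w9raw.png",im);print(T[:3,3],get_obs()["time"])
h=cv2.cvtColor(im,cv2.COLOR_BGR2HSV)
pk=((h[...,0]>160)|(h[...,0]<8))&(h[...,1]>70)&(h[...,2]>50)
n,lab,st,_=cv2.connectedComponentsWithStats(pk.astype(np.uint8));l=1+st[1:,4].argmax();print("pink",st[l])
# expected outlines of both pieces seated (underside z=6) at the release points
Rz=Ro.from_euler("z",5.75,degrees=True).as_matrix()
for n,c,w in (("pink",(587,-249),32),("black",(572.5,-90.6),52)):
    for k,L in (("body",[[a,b,64] for a in(-60,60) for b in(-w/2,w/2)]),("tab",[[a,b,102] for a in(-30,30) for b in(-8,8)])):
        u=proj("wrist",np.array(L)@Rz.T+[c[0],c[1],6],T);print(n,k,u.min(0),u.max(0))
g=lambda u,v:h[v,u]
M=lab==l
for k in range(st[l][1],st[l][1]+st[l][3],8): print(k,np.where(M[k])[0][[0,-1]],end=" ")
dk=(im.max(2)<70);print()
for k in range(150,250,8): print(k,"".join("#" if v else "." for v in dk[k,250:345]))
or_=(h[...,0]>15)&(h[...,0]<35)&(h[...,1]>120)
ys,xs=np.where(or_[120:270,180:330]);print("orange",xs.min()+180,xs.max()+180,ys.min()+120,ys.max()+120)
E
```

```text
[ 547.6  -167.79  292.52] 31.35
pink [ 178  142   30   86 2327]
pink body [176.18 145.07] [204.51 230.09]
pink tab [176.31 174.63] [192.36 220.93]
black body [287.5  145.77] [329.55 231.01]
black tab [305.88 175.52] [321.55 221.84]
142 [197 205] 150 [178 207] 158 [179 207] 166 [179 205] 174 [178 205] 182 [178 205] 190 [179 206] 198 [179 206] 206 [180 207] 214 [181 207] 222 [184 205] 
150 ....................................############################################...............
158 ....................................############################################...............
166 ......................................#########################################................
174 ##########################............#########################################................
182 ##########################...........#########################################.................
190 ..............###########............#########################################.................
198 ..............###########............########################################..................
206 ..............##########.............########################################..................
214 ..............###########...........########################################...................
222 ....................................#######################################....................
230 ############################################......########################.....................
238 .........................................######................................................
246 ........................................##########.......................######################
orange 180 329 184 269
```

```bash
python3 - <<'E'
from h import *
a=cv2.imread("pics/sceneraw.png").astype(int);b=capture("scene")[:,:,::-1].astype(int)
for n,(x0,x1,y0,y1) in dict(bottle=(300,322,196,242),jar=(150,184,278,320),box=(196,230,178,204)).items():
    d=np.abs(a-b)[y0:y1,x0:x1].max(2);print(n,np.median(d),np.percentile(d,95))
print(close_job())
E
```

```text
bottle 1.0 4.0
jar 2.0 5.0
box 5.0 98.0
the job is handed in; nothing more can be done
None
```

Both foam pieces are in the case, black in the wide gap and pink in the narrow one. I handed the job in at about 31 s of the allowed 64 s. I took each piece from the stand by its tab, pivoted it upright on free bench, gripped it again, and lowered it into its gap.

**Checks that agreed:**
- **Seating:** both pieces met the case floor at a TCP height of 80.0–80.5 mm, against the 80 mm expected.
- **Forces:** side forces stayed at noise level during both insertions. The final presses were about 8–10 N.
- **Last wrist picture:** both outlines lay within a few pixels of where seated, upright pieces should appear.
- **Bottle and jar:** unchanged between the first and last scene pictures.

**Checks that were inconclusive:**
- **Button box:** the median change in its picture region was small, but about 5% of pixels changed strongly. The arm's moving shadow or the arm in view may explain this, but I did not confirm it. The arm had no planned contact with the box, and I saw no unexpected contact force.
- **Stage:** I did not measure it again at the end. My last numeric check for its orange top patch did not isolate it. It looked flat in the last wrist picture I viewed, taken just before the pink piece went in.
- **Tool tilt:** the tool was about 0.7° off vertical by the end, with no effect that I could see.

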